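Pack the glue tubs into the clamped delivery crate

ROBOT

A 6-joint arm with a two-finger parallel gripper is mounted at the origin on the work surface. World frame = base frame: x ahead of the robot, y to its left, z up, the work surface at z = 0. Lengths are in m, angles in rad, forces in N, time in s.
With the tool pointing down it reaches from about 0.425 to 0.95 m from the base axis. Payload 14.7 kg.
Tool frame: the origin (TCP) lies at the centre of the arm's flange, where the gripper is bolted on; the fingertips stand 173 mm ahead of it and the grasp point (between the pads) lies ahead of it (bot.grip_point_offset is the z of the grasp point in the tool frame, in m); z points along the fingers, y is the line along which they close (so a half turn about z gives the same grasp; the last joint's range is limited). The gripper opens to 85 mm and grips with 20 to 120 N. Pads are 22 mm wide; open, the fingers measure 114 mm over their backs; the gripper's body (76 mm by 85 mm) begins 54 mm behind the grasp point. The pads swing forward as they close: fully open they stand 13 mm farther back than shut.
Start: joints at [1.067, 0.48, 1.596, -0, 1.065, -0.047], TCP at [0.287, 0.583, 0.405] pointing down, gripper open.
Joint ranges: [-2.75, 2.75], [-0.82, 2.05], [0.23, 2.67], [-1.56, 4.7], [0.09, 2.69], [-2.92, 2.92]. Speed limits (rad/s): [1.89, 1.89, 2.39, 3.01, 3.01, 3.01].

INTERFACE

Orientations are given as [roll, pitch, yaw] about the fixed x, y, z axes, in that order (R = Rz(yaw) Ry(pitch) Rx(roll)).
In Python, from rig import bot, state, viewer, job gives the robot as it stands. Calls block until the motion is done:
- bot.goto(position, orientation): joint-space move of the TCP to a pose.
- bot.servo_line(position, rot=None, speed=0.15): straight line of the TCP; rot=None keeps the orientation; speed is the mean speed in m/s.
- bot.movej(angles): joint-space move.
- bot.command_gripper(opening): opening from 0.0 (shut) to 1.0 (fully open); the grip force is fixed at half the most; returns when the fingers have stopped.
- bot.dwell(seconds).
- bot.ik(position, orientation): joint angles nearest the present ones, or None.
- state(): the state.
- viewer.grab_frame(name): name is "scene" or "top" or "wrist"; returns (picture, depth): 480x640x3 uint8, red, green, blue; 480x640 float32, m along the optical axis (not along the pixel's ray), 0 where there is no reading.
- viewer.camera_info(name): a dict with "mtx" (3x3 intrinsics, pixels), "k1" (the pictures are not rectified: a ray, as slopes to the right and down, at radius r is drawn at 1 + k1 r^2 times it, then the intrinsics apply), "xyz" and "rotation" of the camera in the world. Camera axes: x right, y down, z forward; pixel columns grow to the right and rows downward; lengths in m; the calibration is good to about 2 mm. A picture is of the moment at which its call begins: read the wrist's pose just before it. camera_info takes no time and is no camera call; for the wrist camera it gives the pose at the moment of the call.
A pose or a line that the arm cannot do raises bot.MotionError and nothing moves.
- job.hand_in(): hands the job in; it is judged then, once.
The state is a dict: "clock": time; "joints": joint angles; "joint_vel": joint speeds; "tau": joint torques, N m; "tcp_pos": TCP position; "eef_rot": TCP orientation; "ft_force": force on the tool from outside, world axes, zero at the start; "ft_torque": the same for the moment, N m; "finger_gap": opening from 0.0 (shut) to 1.0 (fully open); "grip_force": force on a finger pad.
Only numpy, scipy, OpenCV 4.12 (cv2) and the standard library are available. Lean on these libraries where they do the work, as an engineer would, in place of code of your own. Each camera call takes 0.05 s, during which the arm holds its last target. There are 200 camera calls.

TASK

Someone has left the spirit level lying on top of the divided crate: first put it away flat in the grey tool tray. Then press the red-padded clamp lever beside the crate down until it clicks and stays down, so that the crate cannot shift, and only after that pack every yellow-lidded glue tub on the cardboard into the crate, standing upright on the bottom, one per free cell. Leave the black-lidded tin in its cell, the crate in its dock with the clamp locked, and do not disturb the bottle, the tape or the carton nearby.

Things in the scene. Friction and masses are not known exactly. Their poses are not given: they have to be found in the camera images.
- crate: loose blue crate in the dock, outside 254 (its x) by 171 (its y) by 65 mm high; walls, dividers (full height) and floor 5 mm. Six cells, 78 by 78 mm inside, centres at x = -83, 0, 83 and y = -41.5, 41.5 mm in its frame. Origin at the centre of its underside, 10 mm above the bench.
- dock: fixed plywood base board 290 by 205 mm, 10 mm thick, with low dark steel curbs (to 32 mm above the bench) round the crate with 3 mm play, and a clamp on its +y side. Origin at the centre of its underside on the bench, x along the crate's length.
- clamp (a joint): sprung clamp lever on the dock's +y side, rad: 0 = sprung up (open, arm rising outward at 0.55 rad), 0.50 = fully down (locked, arm nearly level). Pivot line parallel to the dock's x at y = 117, z = 66 mm in its frame; arm 105 mm long towards +y. Spring and detent resist with up to about 12 N at the end pad until about 0.40 rad; beyond, it snaps down and the detent holds it at 0.50.
- clamp_pad (a point): middle of the upper face of the red pad (50 mm along the dock's x by 36 mm, 10 mm thick) at the free end of the clamp lever's arm: press down here. It goes from about 125 mm above the bench to about 76 mm, moving some 17 mm outward.
- level: orange spirit level with black ends, 200 mm long (its x) by 40 mm wide (its y) by 24 mm high, 0.22 kg, at first lying flat across the top of the crate. Origin at the centre of its underside.
- level_mid (a point): middle of the spirit level, 12 mm above its underside.
- tray: fixed grey tool tray, outside 262 mm (its x) by 132 mm (its y) by 35 mm high, walls and floor 4 mm, empty. Origin at the centre of its underside on the bench.
- mat: fixed sheet of cardboard on the bench, 360 by 250 mm, 3 mm thick, on which the glue tubs stand. Origin at the centre of its underside.
- spray: bystander: white bottle with red cap, 170 mm high, 68 mm across. Origin at the centre of its underside.
- tape: bystander: cardboard-coloured roll of tape, 100 mm across, 48 mm high. Origin at the centre of its underside.
- gloves: bystander: green carton 60 by 160 by 70 mm. Origin at the centre of its underside.
- tub1: white wood-glue tub with green band and yellow lid (four or five of them are present; None at the start if absent), 115 mm high: round body 64 mm across up to 70 mm, shoulder to 80 mm, then a round lid 48 mm across and 35 mm high (80 to 115 mm), 0.35 kg, heavy base; origin at the centre of its underside, z up. To be packed.
- tub2: white wood-glue tub with green band and yellow lid (four or five of them are present; None at the start if absent), 115 mm high: round body 64 mm across up to 70 mm, shoulder to 80 mm, then a round lid 48 mm across and 35 mm high (80 to 115 mm), 0.35 kg, heavy base; origin at the centre of its underside, z up. To be packed.
- tub3: white wood-glue tub with green band and yellow lid (four or five of them are present; None at the start if absent), 115 mm high: round body 64 mm across up to 70 mm, shoulder to 80 mm, then a round lid 48 mm across and 35 mm high (80 to 115 mm), 0.35 kg, heavy base; origin at the centre of its underside, z up. To be packed.
- tub4: white wood-glue tub with green band and yellow lid (four or five of them are present; None at the start if absent), 115 mm high: round body 64 mm across up to 70 mm, shoulder to 80 mm, then a round lid 48 mm across and 35 mm high (80 to 115 mm), 0.35 kg, heavy base; origin at the centre of its underside, z up. To be packed.
- tub5: white wood-glue tub with green band and yellow lid (four or five of them are present; None at the start if absent), 115 mm high: round body 64 mm across up to 70 mm, shoulder to 80 mm, then a round lid 48 mm across and 35 mm high (80 to 115 mm), 0.35 kg, heavy base; origin at the centre of its underside, z up. To be packed.
- tin1: squat steel tin with red band and black lid, 62 mm across, 52 mm high, 0.4 kg, already standing in one of the crate's cells, below the rim (one of the four is present; the others are None). Stays where it is. Origin at the centre of its underside.
- tin2: squat steel tin with red band and black lid, 62 mm across, 52 mm high, 0.4 kg, already standing in one of the crate's cells, below the rim (one of the four is present; the others are None). Stays where it is. Origin at the centre of its underside.
- tin3: squat steel tin with red band and black lid, 62 mm across, 52 mm high, 0.4 kg, already standing in one of the crate's cells, below the rim (one of the four is present; the others are None). Stays where it is. Origin at the centre of its underside.
- tin4: squat steel tin with red band and black lid, 62 mm across, 52 mm high, 0.4 kg, already standing in one of the crate's cells, below the rim (one of the four is present; the others are None). Stays where it is. Origin at the centre of its underside.
Things that resemble listed ones, but are neither listed nor needed, are in the scene too. Leave any purple look-alike of the tub3 alone.

How it is judged:
On the way, in this order (a step that is already met when the one before it is completed fails the run):
1. the spirit level lies in the grey tray, let go (x of level_mid in the frame of tray between -0.05 and 0.05 m and y of level_mid in the frame of tray between -0.055 and 0.055 m and z of level_mid in the frame of tray below 0.029 m and contact force between the fingers and level below 0.5 N and linear speed of level below 0.05 m/s), for 0.3 s.
2. the clamp lever is pressed down past its detent (value of joint clamp above 0.45 rad), for 0.3 s.
At the end, for the whole second after the job is handed in: Level down in the tray (middle under 29 mm above its underside); clamp stays over 0.45 rad; crate within 12 mm of its place in the dock; every glue tub and the black-lidded tin in crate cells, underside within 10 mm of the cell floor, upright within 0.12 rad, at rest (x of level_mid in the frame of tray between -0.05 and 0.05 m and y of level_mid in the frame of tray between -0.055 and 0.055 m and z of level_mid in the frame of tray below 0.029 m and value of joint clamp above 0.45 rad and velocity of joint clamp below 0.1 rad/s and horizontal distance between crate and dock below 0.012 m and z of crate in the frame of dock below 0.015 m and x of tub1 in the frame of crate between -0.125 and 0.125 m and y of tub1 in the frame of crate between -0.083 and 0.083 m and z of each of tub1, tub2, tub3, tub4, tub5, tin1, tin2, tin3, tin4 in the frame of crate below 0.015 m and angle between each of tub1, tub2, tub3, tub4, tub5, tin1, tin2, tin3, tin4's own z axis and vertical below 0.12 rad and linear speed of each of tub1, tub2, tub3, tub4, tub5, tin1, tin2, tin3, tin4 below 0.03 m/s and x of tub2 in the frame of crate between -0.125 and 0.125 m and y of tub2 in the frame of crate between -0.083 and 0.083 m and x of tub3 in the frame of crate between -0.125 and 0.125 m and y of tub3 in the frame of crate between -0.083 and 0.083 m and x of tub4 in the frame of crate between -0.125 and 0.125 m and y of tub4 in the frame of crate between -0.083 and 0.083 m and x of tub5 in the frame of crate between -0.125 and 0.125 m and y of tub5 in the frame of crate between -0.083 and 0.083 m and x of tin1 in the frame of crate between -0.125 and 0.125 m and y of tin1 in the frame of crate between -0.083 and 0.083 m and x of tin2 in the frame of crate between -0.125 and 0.125 m and y of tin2 in the frame of crate between -0.083 and 0.083 m and x of tin3 in the frame of crate between -0.125 and 0.125 m and y of tin3 in the frame of crate between -0.083 and 0.083 m and x of tin4 in the frame of crate between -0.125 and 0.125 m and y of tin4 in the frame of crate between -0.083 and 0.083 m); the robot touches nothing.
It fails at once if a glue tub is in the crate while the clamp is not locked (value of joint clamp below 0.4 rad and ((x of tub1 in the frame of crate between -0.125 and 0.125 m and y of tub1 in the frame of crate between -0.083 and 0.083 m and z of tub1 in the frame of crate below 0.04 m) or (x of tub2 in the frame of crate between -0.125 and 0.125 m and y of tub2 in the frame of crate between -0.083 and 0.083 m and z of tub2 in the frame of crate below 0.04 m) or (x of tub3 in the frame of crate between -0.125 and 0.125 m and y of tub3 in the frame of crate between -0.083 and 0.083 m and z of tub3 in the frame of crate below 0.04 m) or (x of tub4 in the frame of crate between -0.125 and 0.125 m and y of tub4 in the frame of crate between -0.083 and 0.083 m and z of tub4 in the frame of crate below 0.04 m) or (x of tub5 in the frame of crate between -0.125 and 0.125 m and y of tub5 in the frame of crate between -0.083 and 0.083 m and z of tub5 in the frame of crate below 0.04 m))).
It fails at once if the bottle is disturbed (distance of spray from where it was at the start of the episode above 0.03 m).
It fails at once if the tape is disturbed (distance of tape from where it was at the start of the episode above 0.03 m).
It fails at once if the carton is disturbed (distance of gloves from where it was at the start of the episode above 0.03 m).
It fails at once if the black-lidded tin is taken out of the crate (z of any of tin1, tin2, tin3, tin4 in the frame of crate above 0.05 m).
Of tin1, tin2, tin3, tin4 only 1 to 1 are there at a start; the rules pass over those that are not, and their reading is None.
Of tub1, tub2, tub3, tub4, tub5 only 4 to 5 are there at a start; the rules pass over those that are not, and their reading is None.
At some moment in a run one of tub1, tub2, tub3, tub4, tub5, level may be knocked a few centimetres aside while the robot is not near it.
It also fails if it takes over 192 s, if anything falls off the work surface, if the arm or the gripper's body presses on something with over 40 N, if the wrist force passes 120 N, or if a joint passes its speed limit or range.

## Working session

There is one attempt and no reset: what is moved stays moved. The work goes in short steps, each a Python script; the robot and the scene stay as the last script left them, time stands still between calls to the robot, and variables do not carry over. Pictures are saved under pics/ and viewed, at most 14 in all, crops included, and the job is handed in when it is done.

```bash
ls; mkdir -p pics; python3 - <<'E'
from rig import bot,state,viewer
import cv2
for n in("scene","top"):
    p,d=viewer.grab_frame(n); cv2.imwrite(f"pics/{n}0.png",p[:,:,::-1])
    import numpy as np; np.savez(f"{n}0.npz",p=p,d=d)
    print(n,viewer.camera_info(n))
print(bot.grip_point_offset,state())
E
```

```text
pics
scene {'mtx': array([[452.22002197,   0.        , 317.13500446],
       [  0.        , 452.22002197, 244.04855521],
       [  0.        ,   0.        ,   1.        ]]), 'k1': 0.011208935946094395, 'xyz': array([1.13163127, 0.36545549, 0.69877345]), 'rotation': array([-2.32191117, -0.01299354,  2.13472649])}
top {'mtx': array([[599.86571104,   0.        , 316.22762807],
       [  0.        , 599.86571104, 226.25584846],
       [  0.        ,   0.        ,   1.        ]]), 'k1': 0.06900387645357971, 'xyz': array([0.4756714 , 0.01617041, 1.39104863]), 'rotation': array([-3.06044868e+00,  2.69780987e-03, -1.59248233e+00])}
0.1547 {'clock': 0.1, 'joints': array([ 1.06741971e+00,  4.80756108e-01,  1.59679166e+00, -2.21866841e-06,
        1.06509793e+00, -4.65929487e-02]), 'joint_vel': array([-0.00075833, -0.00295717, -0.00236651,  0.00125888, -0.00033263,
        0.00166191]), 'tau': array([ 6.94715436e-04, -9.52260447e+01, -4.31034279e+01, -3.96345195e-04,
        5.16800341e-03,  6.23768983e-05]), 'tcp_pos': array([0.28658508, 0.58321817, 0.40415207]), 'eef_rot': array([-3.14054067e+00, -4.71087556e-05,  2.68481004e+00]), 'ft_force': array([ 0.20410643,  0.06429563, -0.58537152]), 'ft_torque': array([0.01230886, 0.02280955, 0.00532677]), 'grip_force': 0.0, 'finger_gap': 1.0032301062683908}
```

View pics/top0.png

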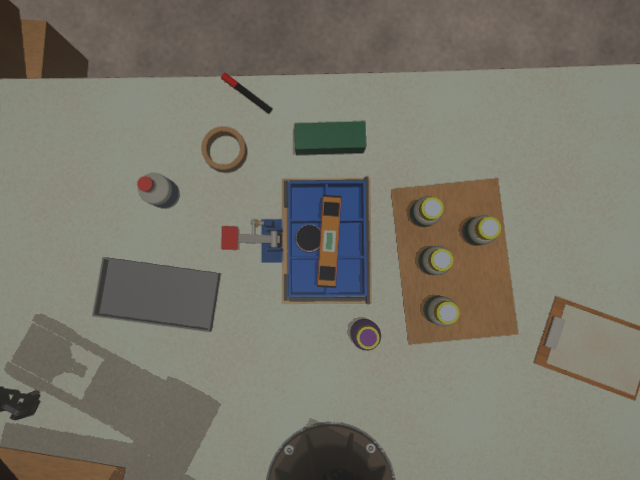

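View pics/scene0.png

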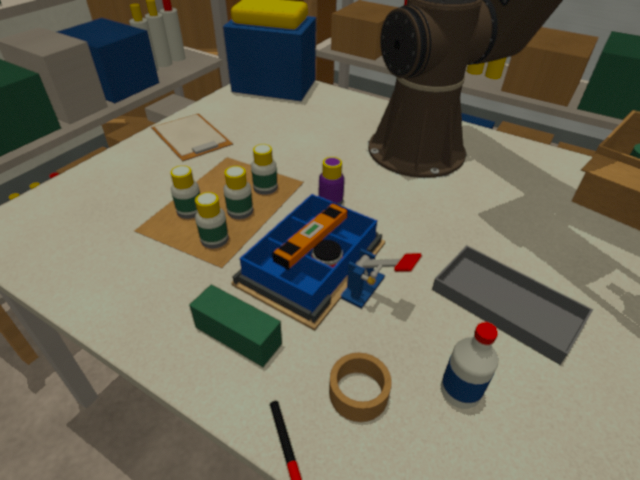

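```bash
cat > h.py <<'E'
import numpy as np, cv2
from scipy.spatial.transform import Rotation as R
from rig import bot,state,viewer,job
def cloud(name,p=None,d=None):
    ci=viewer.camera_info(name)
    if p is None: p,d=viewer.grab_frame(name)
    u,v=np.meshgrid(np.arange(640),np.arange(480))
    K=ci["mtx"]; k=ci["k1"]
    xd=(u-K[0,2])/K[0,0]; yd=(v-K[1,2])/K[1,1]; x,y=xd.copy(),yd.copy()
    for _ in range(10):
        s=1+k*(x*x+y*y); x,y=xd/s,yd/s
    P=np.dstack([x*d,y*d,d])@R.from_euler("xyz",ci["rotation"]).as_matrix().T+ci["xyz"]
    P[d==0]=np.nan
    return p,P
def rect(pts):
    (c,s,a)=cv2.minAreaRect((pts[:,:2]*1000).astype(np.float32)); return np.round(c,1),np.round(s,1),round(a,2)
def blobs(mask,P,minn=25):
    n,l,st,ce=cv2.connectedComponentsWithStats(mask.astype(np.uint8))
    return [(ce[i].round(),P[l==i]) for i in range(1,n) if st[i,4]>=minn]
def hsv(p): return cv2.cvtColor(p,cv2.COLOR_RGB2HSV)
E
python3 - <<'E'
from h import *
z=np.load("top0.npz"); p,P=cloud("top",z["p"],z["d"]); Z=P[:,:,2]; H=hsv(p)
v,u=np.mgrid[:480,:640]
print("bench z",[np.round(P[a],3) for a in[(100,100),(100,500),(400,500),(330,260)]])
for c,q in blobs((Z>.105)&(Z<.135)&(u>340)&(u<520)&(v>170)&(v<350),P): print("hi",c,rect(q),np.median(q[:,2]).round(4),len(q))
for c,q in blobs((Z>.09)&(Z<.105)&(u>300)&(u<355)&(v>185)&(v<300),P,100): print("level",c,rect(q),np.median(q[:,2]).round(4))
m=(Z>.068)&(Z<.082)&(u>270)&(u<375)&(v>170)&(v<305)&(H[:,:,0]>100)&(H[:,:,0]<130)&(H[:,:,1]>120)
for c,q in blobs(m,P,20): print("crate",c,rect(q),np.median(q[:,2]).round(4),len(q))
print("crateall",rect(P[m]))
m=(Z>.026)&(Z<.045)&(u>85)&(u<225)&(v>250)&(v<340)
for c,q in blobs(m,P,30): print("tray",c,rect(q),np.median(q[:,2]).round(4),len(q))
m=((H[:,:,0]<8)|(H[:,:,0]>172))&(H[:,:,1]>150)&(u>210)&(u<250)&(v>215)&(v<260)
print("pad",rect(P[m]),np.nanmedian(P[m],0))
m=(Z>.045)&(Z<.068)&(np.hypot(u-309,v-238)<13); print("tin",rect(P[m]))
for n,(a,b,c,d) in dict(spray=(135,180,165,210),tape=(195,250,120,175),gl=(290,370,118,158)).items():
    m=(Z>.03)&(u>a)&(u<b)&(v>c)&(v<d); print(n,rect(P[m]),np.nanmax(Z[m]))
E
```

```text
bench z [array([0.894, 0.515, 0.007]), array([ 0.876, -0.419,  0.   ]), array([ 0.189, -0.386,  0.001]), array([0.354, 0.151, 0.002])]
hi [432. 208.] (array([ 612.7, -229.2]), array([45.9, 46. ]), 67.19) 0.1179 405
hi [489. 228.] (array([ 567.9, -348.6]), array([45.9, 46.9]), 84.98) 0.1178 421
hi [441. 259.] (array([ 503.2, -244.6]), array([46.3, 44.6]), 88.86) 0.1176 414
hi [447. 312.] (array([ 393.1, -253. ]), array([46.4, 45.8]), 87.89) 0.1174 427
hi [368. 337.] (array([344.1, -86. ]), array([46. , 46.3]), 0.81) 0.1144 409
level [328. 240.] (array([549.2,  -9.6]), array([ 39.6, 198.5]), 84.83) 0.0919
crate [328. 235.] (array([556.9,  -6.1]), array([168.4, 253.6]), 89.0) 0.0741 796
crateall (array([557.3,  13.4]), array([207.4, 253.6]), 89.03)
tray [152. 295.] (array([441.2, 380.9]), array([266. , 133.3]), 80.63) 0.0333 783
pad (array([559.1, 202.5]), array([28.1, 46.1]), 87.01) [0.55803893 0.2018461  0.12604824]
tin (array([558. ,  35.2]), array([50.9, 53.7]), 87.44)
spray (array([669.1, 363.4]), array([61.9, 68.8]), 61.24) 0.17563008344753528
tape (array([768.8, 224.7]), array([100.6, 100.3]), 0.16) 0.05721367252251963
gl (array([786.5, -17.5]), array([ 62.4, 160. ]), 0.7) 0.07803220760866436
```

```bash
cat >> h.py <<'E'
G=bot.grip_point_offset
def rot(yaw): return [np.pi,0,yaw]
def at(x,y,z,yaw=None,speed=.25):  # grasp point line move
    bot.servo_line([x,y,z+G],None if yaw is None else rot(yaw),speed)
E
python3 - <<'E'
from h import *
bot.goto([.549,-.010,.20+G],rot(-.0902)); bot.command_gripper(.75)
at(.549,-.010,.093,speed=.12)
print(state()["ft_force"],state()["finger_gap"])
bot.command_gripper(0); s=state(); print(s["finger_gap"],s["grip_force"],s["tcp_pos"])
at(.549,-.010,.22,speed=.15)
s=state(); print(s["finger_gap"],s["grip_force"],s["clock"])
at(.441,.381,.20,1.407)
p,P=cloud("top"); cv2.imwrite("pics/t1.png",p[150:400,60:400,::-1].repeat(2,0).repeat(2,1))
print(state()["clock"])
E
```

```text
[0.14494941 0.3391017  1.21427924] 0.7500866119994537
0.447985527308657 58.973984774565906 [ 0.54930092 -0.00994941  0.24872748]
0.45159032420833584 60.44053103600163 5.15
6.975
```

View pics/t1.png

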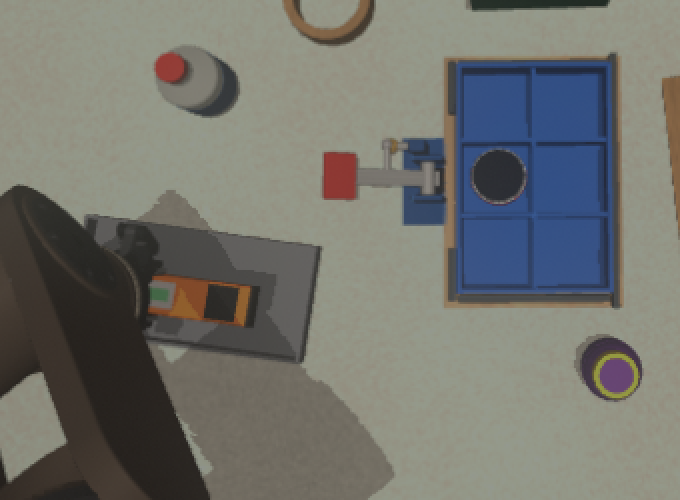

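The level is held in line over the tray. The crate is clear, with the tin in its middle +y cell at crop pixel (498,176). Next I'll lower the level and press the clamp.

```bash
python3 - <<'E'
from h import *
at(.441,.381,.025,speed=.12); print(state()["ft_force"])
bot.command_gripper(.75); at(.441,.381,.22,speed=.25); bot.command_gripper(0)
# clamp: tip path along the pad arc
T=.173; y0=.202
at(.558,y0,.126+.05+T-G,-.0175)
p,P=cloud("top"); Z=P[:,:,2]; v,u=np.mgrid[:480,:640]
m=(Z>.015)&(Z<.034)&(hsv(p)[:,:,0]<25)&(hsv(p)[:,:,1]>130)&(u>90)&(u<220)&(v>250)&(v<335)
print("level",rect(P[m]),np.median(P[m],0))
cv2.imwrite("pics/t2.png",p[150:400,60:400,::-1].repeat(2,0).repeat(2,1))
for k in range(9):
    f=k/8; zt=.129-f*(.129-.074)
    bot.servo_line([.558,y0+.017*f,zt+T],None,.06)
    s=state(); print(round(zt,3),s["tcp_pos"][2].round(4),s["ft_force"].round(1))
E
```

```text
[-16.0432634   -4.87121238  51.88436939]
level (array([442.1, 376.7]), array([194.9,  39.5]), 80.8) [0.4416561  0.33803437 0.02630706]
0.129 0.3022 [-0.9 -0.8 -0.2]
0.122 0.2949 [ 0.8 -0.8  0.8]
0.115 0.2881 [ 1.6 -1.6  3.8]
0.108 0.2816 [-1.6 -1.  11.3]
0.102 0.2742 [-0.4  0.1 -0.3]
0.095 0.2671 [-0.  -0.8  0.1]
0.088 0.2603 [-0.1 -0.9  0.8]
0.081 0.2534 [-0.5  0.3  0.6]
0.074 0.2481 [-3.5 -8.4 25.7]
```

```bash
python3 - <<'E'
from h import *
at(.558,.219,.22,speed=.2); bot.dwell(.2); at(.50,.30,.26); bot.command_gripper(.75)
p,P=cloud("top"); Z=P[:,:,2]; v,u=np.mgrid[:480,:640]
H=hsv(p); m=((H[:,:,0]<8)|(H[:,:,0]>172))&(H[:,:,1]>150)&(u>200)&(u<250)&(v>215)&(v<260)
print("pad",np.nanmedian(P[m],0),state()["clock"])
m=(Z>.068)&(Z<.082)&(u>280)&(u<375)&(v>170)&(v<305)&(H[:,:,0]>100)&(H[:,:,0]<130)&(H[:,:,1]>120)
for c,q in blobs(m,P,200): print("crate",rect(q))
for c,q in blobs((Z>.105)&(Z<.135)&(u>340)&(u<540)&(v>150)&(v<370),P): print("hi",c,rect(q),len(q))
m=(Z>.015)&(Z<.034)&(H[:,:,0]<25)&(H[:,:,1]>130)&(u>90)&(u<220)&(v>250)&(v<335); print(rect(P[m]))
cv2.imwrite("pics/t3.png",p[130:380,120:540,::-1].repeat(2,0).repeat(2,1)[:,:800])
E
```

```text
pad [0.55906171 0.21657052 0.07514584] 17.45
crate (array([557. ,  -6.3]), array([169.3, 253.5]), 89.14)
hi [432. 208.] (array([ 612.5, -229.3]), array([46.1, 46.4]), 77.8) 404
hi [489. 228.] (array([ 568.4, -349.1]), array([45.9, 47.4]), 47.67) 422
hi [441. 259.] (array([ 503.1, -245.5]), array([46.3, 44.4]), 88.34) 416
hi [447. 312.] (array([ 392.7, -252.6]), array([46.1, 46.2]), 62.23) 430
hi [368. 337.] (array([344.3, -86.2]), array([45.7, 46.6]), 0.65) 413
(array([442.1, 374.4]), array([186.6,  39.9]), 80.48)
```

View pics/t3.png

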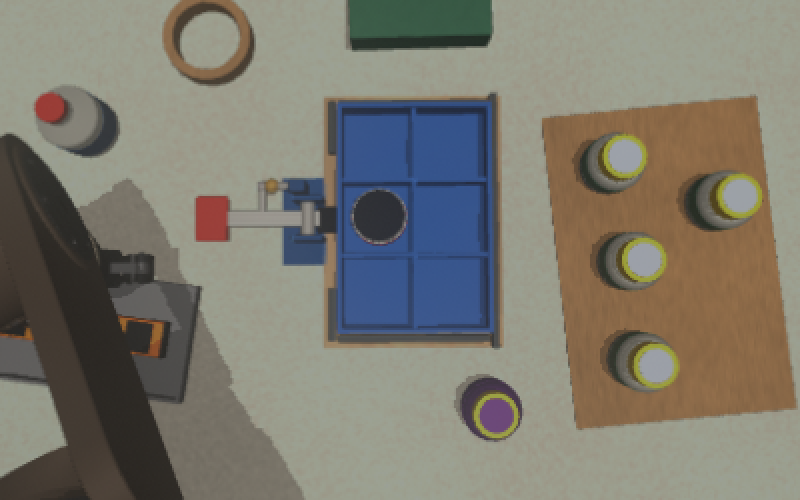

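The pad now reads 0.075 m high, so the clamp is locked. The four tubs show at crop pixels (625,157), (740,196), (643,259) and (656,366), and the crate has not moved. I'll pack the first tub and check it.

```bash
cat >> h.py <<'E'
CELL=lambda cx,cy: np.array([.557,-.0063])+R.from_euler("z",-.0155).as_matrix()[:2,:2]@[cx,cy]
Y=np.pi/2
def tubs():
    p,P=cloud("top"); Z=P[:,:,2]; v,u=np.mgrid[:480,:640]
    out=[]
    for c,q in blobs((Z>.105)&(Z<.135)&(u>375)&(u<560)&(v>150)&(v<390),P):
        c2,s,a=rect(q)
        if abs(s-46).max()<4: out.append(c2/1000)
    return out
def pack(t,cx,cy):
    at(*t,.26,Y,.35)
    bot.command_gripper(.85)
    at(*t,.104,speed=.2); bot.command_gripper(0)
    s=state(); print("grip",s["finger_gap"],s["grip_force"],s["ft_force"].round(1))
    at(*t,.26,speed=.25); c=CELL(cx,cy); at(*c,.26,speed=.25); print("held",state()["finger_gap"])
    at(*c,.15,speed=.2); at(*c,.118,speed=.06); print("down",state()["ft_force"].round(1))
    bot.command_gripper(.75); at(*c,.26,speed=.25); print(state()["clock"])
E
python3 - <<'E'
from h import *
pack((.6125,-.2293),.083,-.0415)
t=tubs(); print(t)
p,_=viewer.grab_frame("scene"); cv2.imwrite("pics/s2.png",p[100:360,120:440,::-1].repeat(2,0).repeat(2,1))
E
```

```text
grip 0.5447494715554043 60.041770935058594 [-3.4  0.3  9.7]
held 0.5444944154656074
down [ 0.9 -0.1 -3.6]
25.3333
[array([ 0.5683, -0.3489]), array([ 0.5032, -0.2456]), array([ 0.3923, -0.2532])]
```

View pics/s2.png

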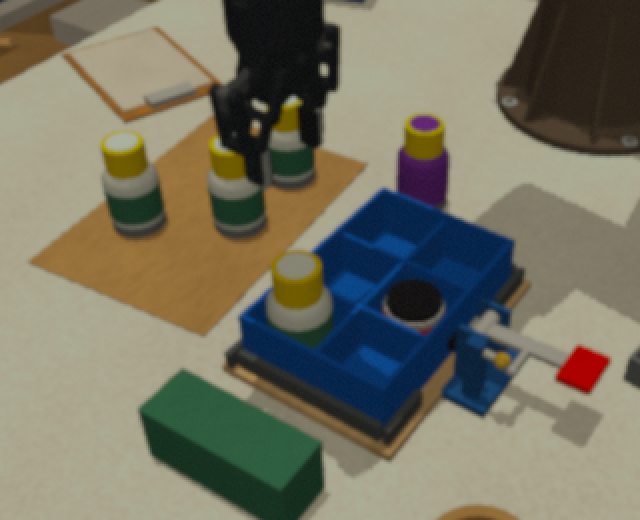

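The first tub stands upright in its cell, at crop pixel (300,300). Three tubs are left on the mat. I'll pack those, detecting again before each pick.

```bash
python3 - <<'E'
from h import *
for c in [(.083,.0415),(-.083,-.0415),(-.083,.0415)]:
    t=[a for a in tubs() if a[1]<-.15]; print(t)
    pack(max(t,key=lambda a:a[0]),*c)
at(.50,.25,.28,speed=.3)
print(tubs())
p,P=cloud("top"); Z=P[:,:,2]; v,u=np.mgrid[:480,:640]; H=hsv(p)
for c,q in blobs((Z>.105)&(Z<.145)&(u>280)&(u<385)&(v>160)&(v<320),P): print(c,rect(q),np.median(q[:,2]))
m=((H[:,:,0]<8)|(H[:,:,0]>172))&(H[:,:,1]>150)&(u>200)&(u<250)&(v>215)&(v<260); print("pad",np.nanmedian(P[m],0))
cv2.imwrite("pics/t4.png",p[130:380,80:480,::-1].repeat(2,0).repeat(2,1))
E
```

```text
[array([ 0.5685, -0.3492]), array([ 0.5033, -0.2454]), array([ 0.3929, -0.2523])]
grip 0.5442496593589495 59.941102266311646 [-4.4  0.2  9.3]
held 0.5448335185282185
down [-0.3 -0.  -3.1]
32.95
[array([ 0.5033, -0.2451]), array([ 0.393 , -0.2528])]
grip 0.5426795936596134 59.47263479232788 [-4.1 -0.3 10.5]
held 0.5430092605495768
down [-0.8 -0.2 -3.7]
39.7167
[array([ 0.3926, -0.2526])]
grip 0.5469092003104256 59.10086989402771 [-4.   0.7 12.3]
held 0.5469344929476654
down [-1.   0.6 -3.6]
46.6333
[]
[308. 198.] (array([639.7,  34.6]), array([44.6, 46.4]), 88.76) 0.12968477305179316
[347. 197.] (array([639.4, -50. ]), array([46.4, 47.2]), 42.33) 0.1293976956074676
[348. 276.] (array([473.4, -47.2]), array([46.2, 44. ]), 89.08) 0.12946515631522226
[309. 276.] (array([473.1,  34.8]), array([46.2, 43.9]), 88.66) 0.12919948889001054
pad [0.55918518 0.2175372  0.07525912]
```

View pics/t4.png

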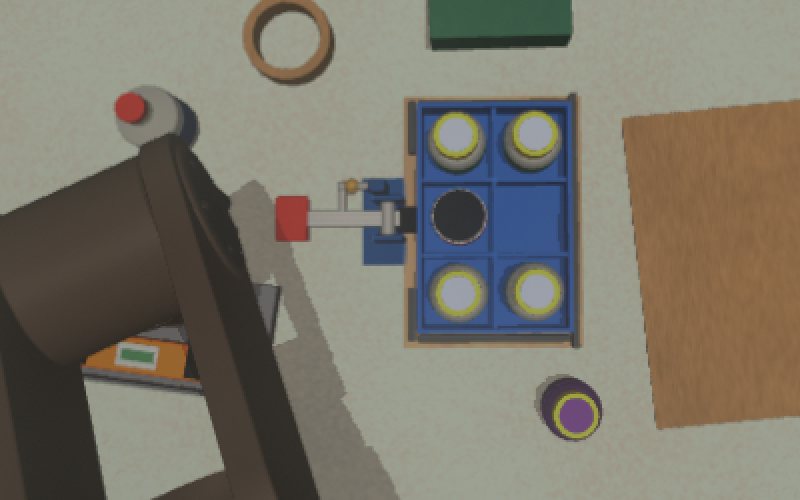

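All four tubs are seated, with lid tops at about 0.129 m. The level may have been knocked: its vial shows near crop pixel (137,355). I'll move the arm clear and measure it.

```bash
python3 - <<'E'
from h import *
at(.50,-.25,.28,speed=.3)
p,P=cloud("top"); Z=P[:,:,2]; v,u=np.mgrid[:480,:640]; H=hsv(p)
m=(Z>.012)&(Z<.12)&(H[:,:,0]<25)&(H[:,:,1]>130)&(u>80)&(u<230)&(v>240)&(v<345)
c,s,a=rect(P[m]); print(c,s,a,np.percentile(P[m][:,2],[5,50,95]))
th=np.radians(80.63); d=c-np.array([441.2,380.9]); print("tray frame",d@[np.cos(th),np.sin(th)],d@[-np.sin(th),np.cos(th)])
cv2.imwrite("pics/t5.png",p[230:350,70:390,::-1].repeat(2,0).repeat(2,1))
E
```

```text
[440.3 334.5] [132.6 319.9] 23.16 [0.0222635  0.02731771 0.07555387]
tray frame -45.927438459594725 -6.66636306693063
```

View pics/t5.png

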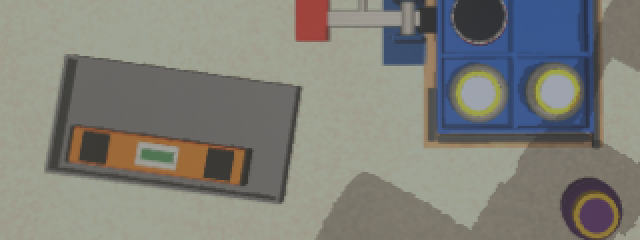

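The level has been knocked towards the tray's near wall and left end; its vial is at crop pixel (157,155). I'll measure it properly, leaving out the red pad.

```bash
python3 - <<'E'
from h import *
p,P=cloud("top"); Z=P[:,:,2]; v,u=np.mgrid[:480,:640]; H=hsv(p)
# orange or black ends: everything at top-of-level height, inside the tray
m=(Z>.012)&(Z<.12)&(H[:,:,0]<25)&(H[:,:,1]>130)&(u>80)&(u<205)&(v>270)&(v<345)
q=P[m]; c,s,a=rect(q); print("orange",c,s,a,np.percentile(q[:,2],[5,50,95]))
th=np.radians(80.63); d=P[308,148,:2]*1000-[441.2,380.9]
for d in (d,c-np.array([441.2,380.9])): print("tray frame",d@[np.cos(th),np.sin(th)],d@[-np.sin(th),np.cos(th)])
E
```

```text
orange [412.8 399.2] [192.6  39.7] 80.45 [0.02206977 0.02686407 0.03159582]
tray frame 11.630350351033796 32.36749608495808
tray frame 13.432046886618838 31.000485745156837
```

The level is still flat and within limits, at (13, 31) mm in the tray frame.

```bash
python3 -c "
from rig import job,state
print(job.hand_in(),state()['clock'])"
```

```text
the job is handed in; nothing more can be done
the job is handed in; nothing more can be done
```

The job is handed in, with no verdict shown: by the last camera check, the level lies flat in the tray (it was knocked about 30 mm aside but is still within limits), the clamp is locked, and all four glue tubs stand in free crate cells with the tin left in its cell.

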